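# Find the full tablet jar by weight and scan it

### The job

The two identical square tablet jars are one full and one part used, and only their weight tells which. Lift each in turn clear of the table to feel which is heavier, standing the lighter one back upright where it was, then hold the heavier one up, upright and steady, with its barcode squarely facing the barcode reader's window about 10 cm in front of it. Finish while still holding it there off the table, and leave everything else undisturbed.

Things in the scene. Friction and masses are not known exactly. Their poses are not given: they have to be found in the camera images.
- jar_a: one of two look-alike closed white square tablet jars (70 to 270 g, at least 80 g apart) on the lime mat, right, barcode turned away from the robot. Body 54 x 54 x 78 mm, teal and lime label; blue cap d 42 mm, 98 mm in all. Origin: centre of underside, z up; barcode on the +x face, red tab on the top edge above it. Grip 62 mm up with fingers on the +y and -y faces to leave the barcode free
- jar_b: the other jar, the same in shape, size, look and axes as jar_a; either may be the full one
- jar_a_barcode (a point): centre of the barcode (white panel 40 x 26 mm with black bars) on jar_a's +x face, 26 mm above its base, 27 mm from its axis; axes as the jar's, x points straight out of the barcode
- jar_b_barcode (a point): the same point on jar_b
- reader: barcode reader, fixed: black round foot 104 mm in diameter, short stem and an upright head 70 x 84 x 106 mm whose top is 165 mm high, on the left half of the bench, its window turned roughly towards the robot. Origin at the centre of the foot's underside, z up; the window looks along its -x
- reader_window (a point): centre of the reader's upright dark red window (66 x 72 mm), 110 mm above the table; axes as the reader's, so -x points straight out of the window and a jar whose x axis runs along this x faces it. It reads a barcode 50 to 160 mm straight out from it
- carton: bystander: dark blue carton 46 x 62 x 112 mm, loose, right of the mat; origin under its centre
- amber_bottle: bystander: amber bottle 48 mm in diameter, 105 mm high, loose, beyond the jars; origin under its centre
- specimen_cup: bystander: white sample cup with red lid, 66 mm in diameter, 65 mm high, loose, on the left; origin under its centre
- slide_box: bystander: yellow microscope-slide box 86 x 107 x 36 mm, loose, between the robot and the jars; origin under its centre
- label_roll: bystander: roll of white labels lying flat, 60 mm in diameter, 30 mm high, loose, near the middle close to the robot; origin under its centre

How it is judged:
By the outcome, as a careful person would: the job done as asked, in the order asked, and still so for the second after the job is handed in, while the arm keeps its last pose, push and grip.
It also fails if it takes over 64 s, if anything falls off the work surface, if the arm or the gripper's body presses on something with over 40 N, if the wrist force passes 120 N, or if a joint passes its speed limit or range.

### The arm

A 6-joint arm with a two-finger parallel gripper is mounted at the origin on the work surface. World frame = base frame: x ahead of the robot, y to its left, z up, the work surface at z = 0. Lengths are in m, angles in rad, forces in N, time in s.
With the tool pointing down it reaches from about 0.325 to 0.85 m from the base axis. Payload 15.5 kg.
Tool frame: the origin (TCP) lies at the very end of the fingers, on their centre line; the grasp point (between the pads) lies 19 mm behind it (ctrl.hold_point_z is the distance from the TCP to the grasp point, in m); y points along the fingers, z is the direction in which the jaws open and shut, and the axes are right-handed (so a half turn about y gives the same grasp; the last joint's range is limited). The gripper opens to 91 mm and grips with 3 to 60 N. Pads are 32 mm wide; open, the fingers measure 118 mm over their backs; the gripper's body (76 mm by 178 mm) begins 60 mm behind the grasp point.
Start: joints at [1.179, 0.494, 1.345, -0, 1.302, -0.096], TCP at [0.183, 0.598, 0.214] pointing down, gripper open.
Joint ranges: [-2.91, 2.91], [-0.82, 2.16], [0.22, 2.67], [-1.22, 4.37], [0.12, 2.79], [-3.08, 3.08]. Speed limits (rad/s): [1.89, 1.89, 2.57, 3.01, 3.01, 3.01].

### API

Orientations are given as a rotation vector (axis times angle).
In Python, from plant import state, capture, ctrl gives the robot as it stands.
- The arm moves only by the tool play_rows, never from a script. Its argument "series" is a list of rows, each a list of 3 entries, a list of its own where there are three numbers: the shift along the tool's x, y, z in mm, then the turn, a rotation vector about the tool's x, y, z in rad, then the finger opening in mm, from 0 to 91.2. A call has 1 to 12 rows; each row is the pose to reach, as a shift and turn from the pose commanded when the call began, along the tool's axes at that moment; what a row does not reach only later rows make up. A row lasts 1/12 s, in which the tool goes at most 41.7 mm and 7.16 degrees, less where a joint would pass 70% of its speed; a pose out of reach is approached as far as the arm can. A call with a gripper value outside its range is refused whole. The fingers move at their own pace and stop on an object; "squeeze" is the grip in N (left out, the last holds). Time passes only in rows, so rows that repeat a pose let the fingers close. It gives the time, the measured TCP pose, the force and the opening at its end, in the units of the state.
- state(): the state, without advancing time (a new reading comes with each control period).
- capture(name): name is "scene" or "top" or "wrist"; returns a dict with "color" (384x512x3 uint8, blue, green, red), "depth" (384x512 float32, m along the optical axis (not along the pixel's ray), 0 where there is no reading), "fx", "fy", "cx", "cy" (pixels), "dist" ([k1, k2, p1, p2, k3] as OpenCV has them; the pictures are not rectified), "pose" (4x4, takes a point from camera to world coordinates); the wrist camera has in their place "hand_eye" (4x4, takes a point from camera to tool coordinates, whose origin is the TCP and whose axes are the tool frame's). Camera axes: x right, y up, looking along -z (the intrinsics and any distortion apply to the point x, -y, -z); pixel columns grow to the right and rows downward; lengths in m; the calibration is good to about 2 mm. A picture is of the moment at which its call begins: read the wrist's pose just before it.
- ctrl.hand_in(): hands the job in, once; it reports no verdict.
The state is a dict: "time": time; "q": joint angles; "qd": joint speeds; "joint_efforts": joint torques, N m; "tool_pos": TCP position; "tool_rot": TCP orientation; "force": force on the tool from outside, world axes, zero at the start; "moment": the same for the moment, N m; "opening": finger opening in m.
Only numpy, scipy, OpenCV 4.12 (cv2) and the standard library are available. Lean on these libraries where they do the work, as an engineer would, in place of code of your own. Each camera call takes 0.05 s, during which the arm holds its last target.

## Working session

There is one attempt and no reset: what is moved stays moved. The work goes in short steps, Python scripts to look and compute and a tool call to move; the robot and the scene stay as the last step left them, time stands still between calls to the robot, and variables do not carry over. Pictures are saved under pics/ and viewed, and the job is handed in when it is done.

Besides the shell and the picture viewer there is one more tool, called after "Emit:" as name(argument=value, ...) on one line, values as JSON. play_rows: Moves the arm, as the interface text tells. Its arguments: {"type":"object","properties":{"series":{"type":"array"},"squeeze":{"type":"number"}},"required":["series"]}

```bash
ls; mkdir -p pics; python3 - <<'E'
from plant import state, capture, ctrl
import cv2, pickle
s=state(); print(s); print(ctrl.hold_point_z)
for n in ["scene","top"]:
    c=capture(n); pickle.dump(c,open(f"{n}0.pkl","wb"))
    cv2.imwrite(f"pics/{n}0.png",c["color"]); print(n,c["fx"],c["fy"],c["cx"],c["cy"],c["dist"],c["pose"])
E
```

```text
pics
{'time': 0.0, 'q': array([ 1.17851783e+00,  4.94192440e-01,  1.34617194e+00,  1.04216812e-05,
        1.30251540e+00, -9.54773426e-02]), 'qd': array([-8.87569691e-04,  3.80416027e-05, -7.41989735e-04, -2.14024923e-03,
       -9.08127566e-04, -2.04058949e-03]), 'joint_efforts': array([ 4.19208271e-03, -8.78840017e+01, -3.81861377e+01,  7.08734547e-02,
        5.34603826e-02, -7.85187467e-05]), 'tool_pos': array([0.18261191, 0.59729901, 0.2133187 ]), 'tool_rot': array([-1.55946233,  0.23324701, -0.23274189]), 'force': array([-1.92787248,  0.31486611, -0.52578748]), 'moment': array([-0.01966866,  0.00300239, -0.00086715]), 'opening': 0.09107095314546887}
0.0188
scene 472.42861921869684 472.42861921869684 254.2680931844706 193.72338852493752 [-0.15784738  0.          0.          0.          0.        ] [[-0.66855885 -0.57256079  0.4745558   1.16964542]
 [ 0.74357262 -0.52441893  0.41483074  0.51702333]
 [ 0.01135022  0.63020546  0.77634544  1.14795558]
 [ 0.          0.          0.          1.        ]]
top 379.50614415916044 379.50614415916044 256.14640512869056 188.29595631776996 [0.03168577 0.         0.         0.         0.        ] [[-1.20988257e-02  9.83210088e-01 -1.82075650e-01  2.83534939e-01]
 [-9.99924439e-01 -1.22928059e-02  6.31646845e-05 -2.22405291e-02]
 [-2.17611646e-03  1.82062656e-01  9.83284523e-01  1.40003689e+00]
 [ 0.00000000e+00  0.00000000e+00  0.00000000e+00  1.00000000e+00]]
```

View pics/scene0.png

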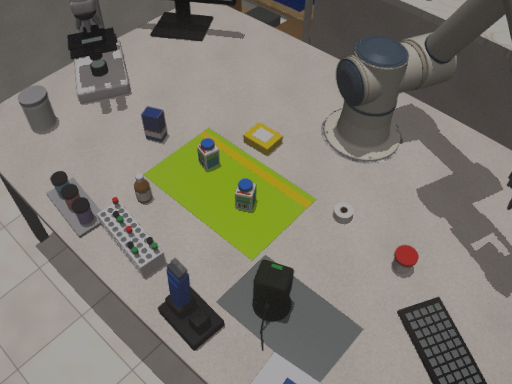

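View pics/top0.png

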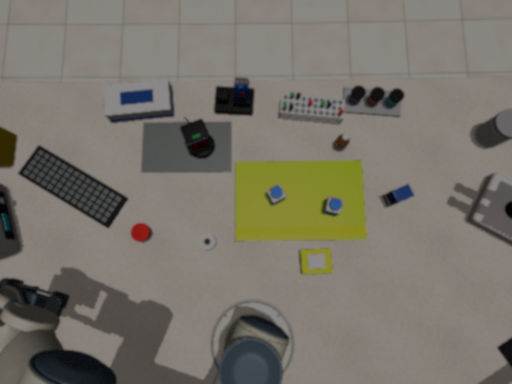

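The scene view shows the jars at about (208,152) and (245,195), with the reader at (272,290). In the top view they are at (276,194), (334,206) and (198,140). I'll enlarge these areas and measure.

```bash
cat > lib.py <<'E'
import numpy as np, cv2, pickle
from scipy.spatial.transform import Rotation as R
def rays(c,uv,T=None):
    K=np.array([[c["fx"],0,c["cx"]],[0,c["fy"],c["cy"]],[0,0,1.]])
    p=cv2.undistortPoints(np.array(uv,float).reshape(-1,1,2),K,np.array(c["dist"],float)).reshape(-1,2)
    d=np.c_[p[:,0],-p[:,1],-np.ones(len(p))]
    T=c["pose"] if T is None else T
    return T[:3,3],d@T[:3,:3].T
def onplane(c,uv,z,T=None):
    o,d=rays(c,uv,T); t=(z-o[2])/d[:,2]; return o+d*t[:,None]
def depthpts(c,uv,T=None):
    o,d=rays(c,uv,T); z=np.array([c["depth"][int(round(v)),int(round(u))] for u,v in uv]); return o+d*z[:,None]
def toolT(s):
    T=np.eye(4);T[:3,:3]=R.from_rotvec(s["tool_rot"]).as_matrix();T[:3,3]=s["tool_pos"];return T
def down(yaw):
    # tool y down, tool z (jaws) along world yaw+90deg ; tool x along yaw
    x=np.array([np.cos(yaw),np.sin(yaw),0]);y=np.array([0,0,-1.]);z=np.cross(x,y)
    return np.c_[x,y,z]
def rel(s,p,yaw):
    M=R.from_rotvec(s["tool_rot"]).as_matrix()
    d=M.T@(np.array(p)-s["tool_pos"])*1000
    r=R.from_matrix(M.T@down(yaw)).as_rotvec()
    return np.round(d,1),np.round(r,4)
E
python3 - <<'E'
import pickle,cv2,numpy as np
from lib import *
s=pickle.load(open("scene0.pkl","rb"));t=pickle.load(open("top0.pkl","rb"))
a=cv2.resize(s["color"][125:220,180:300],None,fx=5,fy=5,interpolation=cv2.INTER_CUBIC)
cv2.imwrite("pics/s_j.png",a)
cv2.imwrite("pics/t_j.png",cv2.resize(t["color"][110:220,180:350],None,fx=4.5,fy=4.5,interpolation=cv2.INTER_CUBIC))
cv2.imwrite("pics/s_r.png",cv2.resize(s["color"][250:330,235:310],None,fx=6,fy=6,interpolation=cv2.INTER_CUBIC))
print("jars",onplane(t,[(276,192),(334,205)],.098)); print(onplane(s,[(208,145),(245,186)],.098))
hsv=cv2.cvtColor(t["color"],cv2.COLOR_BGR2HSV)
print("reader top",onplane(t,[(198,136)],.165)); print("cup,roll,box,carton,amber",onplane(t,[(141,232)],.065),onplane(t,[(207,242)],.03),onplane(t,[(316,261)],.036),onplane(t,[(397,195)],.112),onplane(t,[(342,143)],.105))
# tool axes
st=__import__('plant').state(); T=toolT(st); print(T.round(3))
w=__import__('plant').capture("wrist"); print(w["fx"],w["hand_eye"].round(3),w["dist"])
cv2.imwrite("pics/w0.png",w["color"])
E
```

```text
jars [[ 0.5106535  -0.09129416  0.098     ]
 [ 0.46258832 -0.29055198  0.098     ]]
[[ 0.47959296 -0.2821724   0.098     ]
 [ 0.52454281 -0.08312741  0.098     ]]
reader top [[0.69512717 0.1727619  0.165     ]]
cup,roll,box,carton,amber [[0.38049317 0.38183126 0.065     ]] [[0.34420157 0.15570033 0.03      ]] [[ 0.27305818 -0.22998498  0.036     ]] [[ 0.49267942 -0.50412183  0.112     ]] [[ 0.68258081 -0.32815917  0.105     ]]
[[ 0.956 -0.     0.292  0.183]
 [-0.292 -0.001  0.956  0.597]
 [-0.    -1.    -0.001  0.213]
 [ 0.     0.     0.     1.   ]]
320.595722883622 [[-0.001 -0.966 -0.258 -0.073]
 [ 0.001  0.258 -0.966 -0.171]
 [ 1.    -0.001  0.001  0.001]
 [ 0.     0.     0.     1.   ]] [0.00757172 0.         0.         0.         0.        ]
```

View pics/s_j.png

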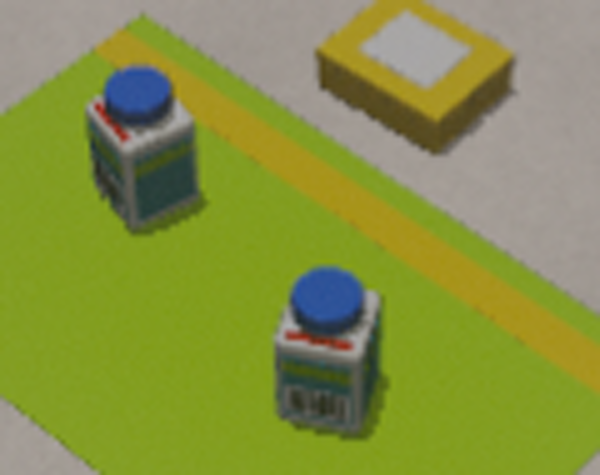

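View pics/t_j.png

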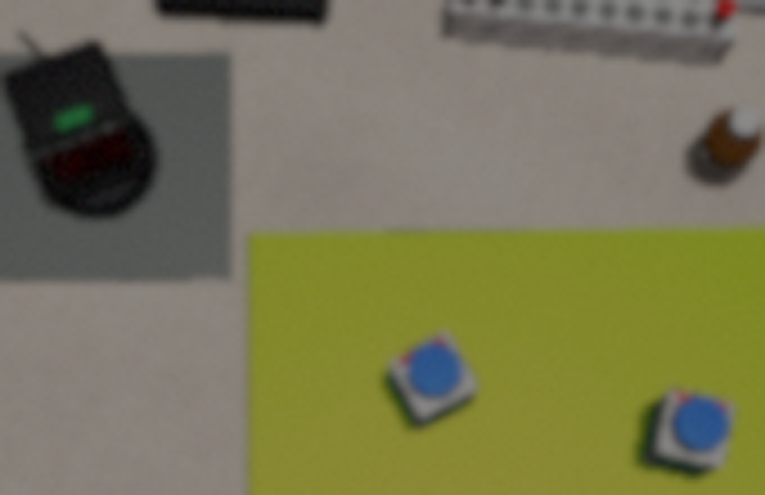

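View pics/s_r.png

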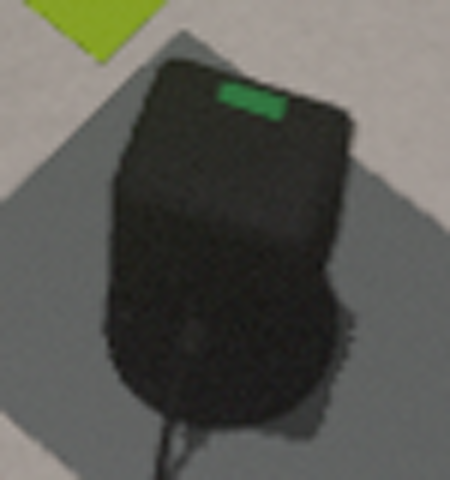

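View pics/w0.png

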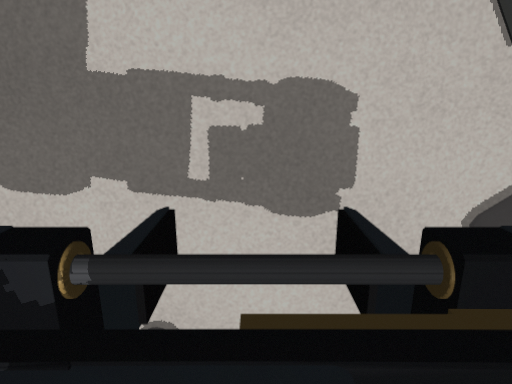

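The wrist camera sits on the tool's -x side and has depth. Next I'll check what the depth images give from the fixed cameras.

```bash
cat >> lib.py <<'E'
def cloud(c,T=None):
    h,w=c["depth"].shape; v,u=np.mgrid[0:h,0:w]
    o,d=rays(c,np.c_[u.ravel(),v.ravel()],T)
    P=(o+d*c["depth"].reshape(-1,1)).reshape(h,w,3); P[c["depth"]<=0]=np.nan
    return P
E
python3 - <<'E'
from lib import *
for n in ["top","scene"]:
    c=pickle.load(open(n+"0.pkl","rb")); P=cloud(c); x,y,z=P[...,0],P[...,1],P[...,2]
    print(n,"table z",np.nanmedian(z[(abs(x-.45)<.1)&(abs(y+.1)<.3)]))
    hsv=cv2.cvtColor(c["color"],cv2.COLOR_BGR2HSV)
    blue=((hsv[...,0]>98)&(hsv[...,0]<120)&(hsv[...,1]>130)&(hsv[...,2]>90)).astype(np.uint8)
    N,L,st,ce=cv2.connectedComponentsWithStats(blue)
    for i in range(1,N):
        if st[i,4]>25:
            m=L==i; print("blue",st[i],ce[i].round(1),onplane(c,[ce[i]],.098).round(4),np.nanmedian(P[m],axis=0).round(4))
    m=(z>.15)&(z<.18)&(x>.55)&(x<.85)&(y>.05)&(y<.3)
    q=P[m][:,:2]; print("head",m.sum(),q.mean(0).round(4),cv2.minAreaRect((q*1000).astype(np.float32)), np.median(P[m][:,2]))
    for cx,cy in [(.5,-.09),(.47,-.285)]:
        m=(z>.065)&(z<.115)&(abs(x-cx)<.06)&(abs(y-cy)<.06)
        q=P[m][:,:2]; print("jar",m.sum(),cv2.minAreaRect((q*1000).astype(np.float32)),np.percentile(P[m][:,2],[5,50,95]).round(4))
    m=(z>.02)&(z<.25)
E
```

```text
top table z 0.0008304820847266914
blue [272 187  10  10  77] [276.1 191.6] [[ 0.512  -0.0915  0.098 ]] [ 0.5114 -0.0913  0.0977]
blue [395 186  17  15 154] [402.9 192.8] [[ 0.5025 -0.5302  0.098 ]] [ 0.4997 -0.5239  0.1126]
blue [330 199  11  10  86] [335.2 203.8] [[ 0.4668 -0.295   0.098 ]] [ 0.4665 -0.2945  0.0984]
head 498 [0.7117 0.185 ] ((713.3734130859375, 186.79925537109375), (71.33385467529297, 86.0758285522461), 21.663013458251953) 0.16379447246027512
jar 232 ((510.3315124511719, -93.39676666259766), (53.77210235595703, 54.131561279296875), 25.935869216918945) [0.0727 0.0887 0.1021]
jar 240 ((466.3752136230469, -295.4535827636719), (52.94464874267578, 55.18796157836914), 76.09321594238281) [0.0709 0.089  0.1017]
scene table z -0.000701565969438156
blue [142 108  19  10 117] [151.4 112.3] [[ 0.4992 -0.5352  0.098 ]] [ 0.5081 -0.5227  0.1103]
blue [201 139  13   9  90] [207.  142.9] [[ 0.4752 -0.2911  0.098 ]] [ 0.4742 -0.2919  0.0961]
blue [239 179  13  11 116] [245. 184.] [[ 0.5189 -0.0884  0.098 ]] [ 0.5172 -0.09    0.096 ]
blue [167 270  13  13  31] [172.3 275.5] [[ 0.8655 -0.0188  0.098 ]] [0.891  0.024  0.1861]
blue [168 277   9  11  26] [172.2 282.1] [[ 0.8785 -0.0051  0.098 ]] [0.8954 0.0258 0.16  ]
blue [284 379  10   5  32] [288.1 381.7] [[0.8754 0.369  0.098 ]] [0.8687 0.3649 0.075 ]
head 955 [0.7226 0.1923] ((718.7236328125, 189.34945678710938), (74.9585189819336, 84.8022689819336), 22.232574462890625) 0.16221801381422507
jar 323 ((518.1170654296875, -89.05854797363281), (53.11371612548828, 55.59196090698242), 32.586341857910156) [0.0677 0.0837 0.0987]
jar 279 ((471.96197509765625, -293.4039306640625), (57.020545959472656, 55.661075592041016), 74.85865020751953) [0.0674 0.0805 0.0987]
```

Both fixed cameras agree on the jars: about (0.512,-0.092) with yaw near 28°, and (0.468,-0.294) with yaw near -14°. They also agree on the reader head at (0.714,0.187), yaw near 22°. I'll move the wrist camera over the jars for a closer measurement.

Emit:
play_rows(series=[[[10, -5, -8], [0, 0.08, 0], 91], [[35, -15, -26], [0, 0.19, 0], 91], [[65, -25, -48], [0, 0.31, 0], 91], [[95, -35, -71], [0, 0.43, 0], 91], [[125, -45, -94], [0, 0.55, 0], 91], [[155, -55, -117], [0, 0.67, 0], 91], [[185, -65, -139], [0, 0.79, 0], 91], [[213, -75, -160], [0, 0.91, 0], 91], [[240, -84, -180], [0, 1.03, 0], 91], [[262, -92, -196], [0, 1.15, 0], 91], [[280, -97, -210], [0, 1.27, 0], 91], [[294, -97, -221], [0, 1.39, 0], 91]])

```text
time: 1.15
tool_pos: [0.4006, 0.2989, 0.3119]
tool_rot: [-1.147, 1.299, -1.299]
force: [0.6, 0.4, 0.6]
opening: 0.0905
```

```bash
python3 - <<'E'
from plant import state
from lib import *
s=state(); print(s["time"],s["tool_pos"],s["q"].round(3),s["force"]); print(rel(s,[.417,-.19,.30],np.pi+.1))
E
```

```text
1.15 [0.40059666 0.29887759 0.31192869] [ 0.522  0.225  1.495 -0.     1.42   0.645] [0.63443397 0.41232516 0.61238767]
(array([483.2,  11.7,  76.3]), array([-6.0000e-04,  1.3477e+00, -1.5000e-03]))
```

Emit:
play_rows(series=[[[20, 1, 3], [0, 0.07, 0], 91], [[57, 2, 9], [0, 0.17, 0], 91], [[97, 3, 15], [0, 0.29, 0], 91], [[138, 4, 22], [0, 0.41, 0], 91], [[179, 5, 28], [0, 0.53, 0], 91], [[220, 6, 35], [0, 0.65, 0], 91], [[261, 7, 41], [0, 0.77, 0], 91], [[302, 8, 48], [0, 0.89, 0], 91], [[343, 9, 54], [0, 1.01, 0], 91], [[384, 10, 61], [0, 1.13, 0], 91], [[424, 11, 67], [0, 1.24, 0], 91], [[455, 12, 72], [0, 1.33, 0], 91]])

```text
time: 2.15
tool_pos: [0.4177, -0.1628, 0.2989]
tool_rot: [-0.127, 2.16, -2.161]
force: [1.3, 0.1, -0.7]
opening: 0.0909
```

Emit:
play_rows(series=[[[18, 0, 3], [0, 0.01, 0], 91], [[26, 0, 4], [0, 0.018, 0], 91], [[28, 0, 4], [0, 0.018, 0], 91], [[28, 0, 4], [0, 0.018, 0], 91]])

```text
time: 2.48
tool_pos: [0.3905, -0.1667, 0.299]
tool_rot: [-0.116, 2.166, -2.166]
force: [1.2, 0.1, 0.1]
opening: 0.0911
```

```bash
cat > look.py <<'E'
from plant import state,capture
from lib import *
import sys
s=state(); c=capture("wrist"); T=toolT(s)@c["hand_eye"]; pickle.dump((s,c),open(f"{sys.argv[1]}.pkl","wb"))
cv2.imwrite(f"pics/{sys.argv[1]}.png",c["color"]); print(s["time"],s["tool_pos"].round(4),s["force"].round(2),s["qd"].round(3))
P=cloud(c,T); x,y,z=P[...,0],P[...,1],P[...,2]
print("table",np.nanmedian(z[abs(z)<.01]))
for cx,cy in [(.512,-.092),(.468,-.294)]:
    near=(abs(x-cx)<.05)&(abs(y-cy)<.05)
    m=near&(z>.068)&(z<.115); q=P[m][:,:2]
    if m.sum()<30: print("jar unseen");continue
    print("jar",m.sum(),cv2.minAreaRect((q*1000).astype(np.float32)),np.percentile(z[m],[5,50,95]).round(4))
    m=near&(z>.09)&(z<.115); print(" cap",m.sum(),cv2.minEnclosingCircle((P[m][:,:2]*1000).astype(np.float32)),np.median(P[m],axis=0).round(4))
    hsv=cv2.cvtColor(c["color"],cv2.COLOR_BGR2HSV)
    r=near&(z>.06)&((hsv[...,0]<8)|(hsv[...,0]>172))&(hsv[...,1]>140)&(hsv[...,2]>80)
    if r.sum()>3: print(" red",r.sum(),P[r].mean(0).round(4))
E
python3 look.py w1
```

```text
2.4833 [ 0.3905 -0.1667  0.299 ] [1.17 0.08 0.09] [ 0.023  0.01  -0.017  0.003 -0.002  0.008]
table 0.00039638513554382526
jar 2371 ((513.7916259765625, -88.78529357910156), (54.07796096801758, 53.98301696777344), 27.84862518310547) [0.0746 0.0967 0.0991]
 cap 1331 ((513.8656005859375, -88.76837158203125), 21.792919158935547) [ 0.5136 -0.0894  0.098 ]
 red 40 [ 0.5356 -0.0853  0.0787]
jar 2135 ((470.21649169921875, -293.3583984375), (54.30625915527344, 53.865623474121094), 76.02876281738281) [0.0742 0.0965 0.0992]
 cap 1176 ((470.1905212402344, -293.3377380371094), 21.925634384155273) [ 0.4704 -0.292   0.0981]
 red 51 [ 0.4927 -0.2881  0.0786]
```

View pics/w1.png

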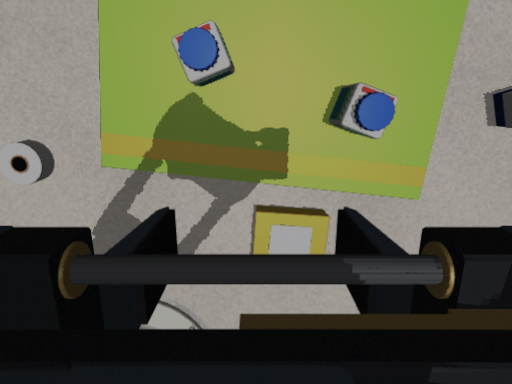

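The wrist view shows J1's cap at (199,48) and J2's cap at (375,110), with the red tabs on the far sides. The depth rectangles give J1 (0.5138,-0.0888) at yaw 27.9°, and J2 (0.4703,-0.2933) at yaw -14.0°. I'll approach J1 first.

```bash
python3 - <<'E'
from plant import state
from lib import *
s=state(); print(rel(s,[.5138,-.0888,.15],np.pi+np.radians(27.85)))
F=[]
for i in range(6):
    import plant; plant.capture("wrist"); q=plant.state(); F.append(np.r_[q["force"],q["joint_efforts"][1:3]])
print(np.mean(F,0).round(3),np.std(F,0).round(3))
E
```

```text
(array([-130.4,  149.2,  -64.1]), array([-1.000e-04, -3.779e-01, -4.000e-04]))
[  0.135  -0.478  -0.07  -52.186 -39.42 ] [0.341 0.528 0.54  0.056 0.124]
```

Emit:
play_rows(series=[[[-12, 12, -6], [0, -0.05, 0], 91], [[-35, 36, -17], [0, -0.12, 0], 91], [[-60, 65, -29], [0, -0.2, 0], 91], [[-85, 95, -42], [0, -0.28, 0], 91], [[-108, 122, -53], [0, -0.34, 0], 91], [[-124, 140, -61], [0, -0.37, 0], 91], [[-130, 149, -64], [0, -0.378, 0], 91], [[-130, 149, -64], [0, -0.378, 0], 91], [[-130, 149, -64], [0, -0.378, 0], 91]])

```text
time: 3.58
tool_pos: [0.5129, -0.0899, 0.1502]
tool_rot: [-0.483, 1.951, -1.951]
force: [-0.2, -0.2, 0.7]
opening: 0.091
```

```bash
python3 - <<'E'
from plant import state
from lib import *
s=state(); print(rel(s,[.5138,-.0888,.0435],np.pi+np.radians(27.85)))
E
python3 look.py w2
```

```text
(array([ -1.4, 106.7,  -0.6]), array([ 0.0004, -0.0016,  0.0007]))
3.5833 [ 0.5129 -0.0899  0.1502] [-0.17 -0.24  0.72] [-0.017 -0.032 -0.001  0.     0.003 -0.001]
table 0.0004580733009729443
jar 4442 ((514.5236206054688, -88.33841705322266), (53.159423828125, 54.1052131652832), 27.83266830444336) [0.0746 0.0971 0.0989]
 cap 2565 ((513.954833984375, -88.77911376953125), 22.00929832458496) [ 0.5154 -0.0879  0.098 ]
 red 284 [ 0.5321 -0.0797  0.0785]
jar unseen
```

View pics/w2.png

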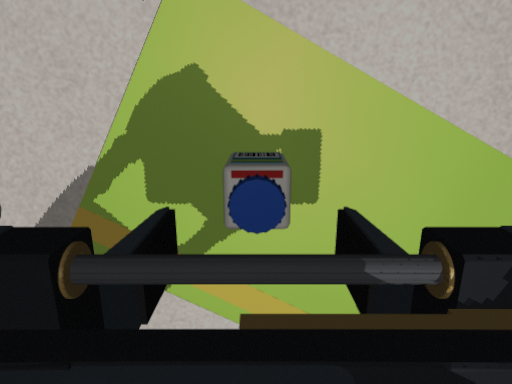

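The jar sits centred between the fingers at (257,200), with its barcode and tab towards the camera. I'll go down, close and take a reading.

Emit:
play_rows(series=[[[-1, 10, 0], [0, 0, 0], 91], [[-1, 30, 0], [0, 0, 0], 91], [[-1, 52, 0], [0, 0, 0], 91], [[-1, 74, 0], [0, 0, 0], 91], [[-1, 92, 0], [0, 0, 0], 91], [[-1, 102, 0], [0, 0, 0], 91], [[-1, 107, 0], [0, 0, 0], 91], [[-1, 107, 0], [0, 0, 0], 91], [[-1, 107, 0], [0, 0, 0], 50], [[-1, 107, 0], [0, 0, 0], 50], [[-1, 107, 0], [0, 0, 0], 50], [[-1, 107, 0], [0, 0, 0], 50]], squeeze=15)

```text
time: 4.63
tool_pos: [0.5146, -0.0895, 0.0436]
tool_rot: [-0.481, 1.95, -1.951]
force: [-0.3, -0.5, 0.8]
opening: 0.067
```

Emit:
play_rows(series=[[[0, 0, 0], [0, 0, 0], 50], [[0, 0, 0], [0, 0, 0], 50], [[0, 0, 0], [0, 0, 0], 50]])

```text
time: 4.88
tool_pos: [0.5144, -0.0895, 0.0432]
tool_rot: [-0.482, 1.95, -1.951]
force: [0.1, -0.4, 4.6]
opening: 0.054
```

Emit:
play_rows(series=[[[0, 0, 0], [0, 0, 0], 48], [[0, 0, 0], [0, 0, 0], 48], [[0, -3, 0], [0, 0, 0], 48], [[0, -10, 0], [0, 0, 0], 48], [[0, -22, 0], [0, 0, 0], 48], [[0, -36, 0], [0, 0, 0], 48], [[0, -49, 0], [0, 0, 0], 48], [[0, -57, 0], [0, 0, 0], 48], [[0, -60, 0], [0, 0, 0], 48], [[0, -60, 0], [0, 0, 0], 48], [[0, -60, 0], [0, 0, 0], 48], [[0, -60, 0], [0, 0, 0], 48]], squeeze=20)

```text
time: 5.88
tool_pos: [0.5138, -0.0893, 0.1023]
tool_rot: [-0.483, 1.951, -1.95]
force: [0.1, 0.1, -0.6]
opening: 0.0536
```

```bash
cat > weigh.py <<'E'
import plant,sys
from lib import *
F=[]
for i in range(int(sys.argv[2])):
    c=plant.capture("wrist"); s=plant.state(); F.append(np.r_[s["force"],s["moment"],s["joint_efforts"][1:5]])
F=np.array(F); print(s["time"],s["tool_pos"].round(4),s["opening"],s["q"].round(4)); print(F.mean(0).round(3)); print((F.std(0)/len(F)**.5).round(3))
cv2.imwrite(f"pics/{sys.argv[1]}.png",c["color"])
E
python3 weigh.py g1 24
```

```text
7.0833 [ 0.5142 -0.0894  0.1029] 0.054157011803459665 [-0.2866  0.4949  1.7247 -0.      0.922   0.7994]
[ 1.1000e-02  5.6000e-02 -1.0250e+00 -8.3000e-02  1.3200e-01 -6.0000e-03
 -7.6845e+01 -2.6757e+01  6.3000e-02 -2.9000e-02]
[0.109 0.118 0.107 0.006 0.007 0.005 0.03  0.006 0.    0.   ]
```

View pics/g1.png

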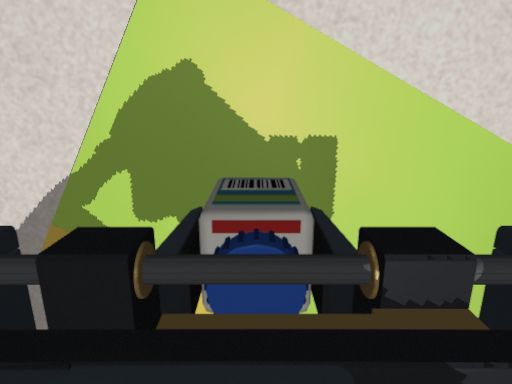

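J1 hangs upright with its cap at (257,285) and the force reads -1.03 ± 0.11 N, about 105 g. I'll set it back where it stood.

Emit:
play_rows(series=[[[0, 5, 0], [0, 0, 0], 48], [[0, 17, 0], [0, 0, 0], 48], [[0, 32, 0], [0, 0, 0], 48], [[0, 45, 0], [0, 0, 0], 48], [[0, 54, 0], [0, 0, 0], 48], [[0, 58, 0], [0, 0, 0], 48], [[0, 59.5, 0], [0, 0, 0], 48], [[0, 60, 0], [0, 0, 0], 48], [[0, 60, 0], [0, 0, 0], 48], [[0, 60, 0], [0, 0, 0], 48], [[0, 60, 0], [0, 0, 0], 48]])

```text
time: 8.0
tool_pos: [0.5145, -0.0895, 0.0432]
tool_rot: [-0.482, 1.95, -1.951]
force: [-0.3, 0.2, -1.2]
opening: 0.054
```

Emit:
play_rows(series=[[[0, 0, 0], [0, 0, 0], 58], [[0, 0, 0], [0, 0, 0], 66], [[0, 0, 0], [0, 0, 0], 78], [[0, 0, 0], [0, 0, 0], 91], [[0, 0, 0], [0, 0, 0], 91], [[0, 0, 0], [0, 0, 0], 91], [[0, 0, 0], [0, 0, 0], 91]])

```text
time: 8.58
tool_pos: [0.5142, -0.0894, 0.0429]
tool_rot: [-0.482, 1.951, -1.951]
force: [0.4, 0.4, -0.5]
opening: 0.0903
```

Emit:
play_rows(series=[[[0, -5, 0], [0, 0, 0], 91], [[0, -20, 0], [0, 0, 0], 91], [[0, -45, 0], [0, 0, 0], 91], [[0, -75, 0], [0, 0, 0], 91], [[0, -98, 0], [0, 0, 0], 91], [[0, -110, 0], [0, 0, 0], 91], [[0, -115, 0], [0, 0, 0], 91], [[0, -115, 0], [0, 0, 0], 91]])

```text
time: 9.25
tool_pos: [0.5147, -0.0896, 0.159]
tool_rot: [-0.48, 1.949, -1.951]
force: [-0.5, 0.6, -0.3]
opening: 0.0906
```

```bash
python3 look.py w3; python3 - <<'E'
from plant import state
from lib import *
s=state(); print(rel(s,[.4703,-.2933,.155],np.pi-np.radians(13.97)))
E
```

```text
9.25 [ 0.5147 -0.0896  0.159 ] [-0.5   0.57 -0.31] [ 0.001  0.036  0.029 -0.    -0.031 -0.001]
table 0.00045365982610479083
jar 4147 ((514.6752319335938, -88.26932525634766), (52.94595718383789, 54.077178955078125), 27.7216796875) [0.0746 0.097  0.0989]
 cap 2383 ((513.8574829101562, -88.64283752441406), 22.116355895996094) [ 0.5154 -0.0878  0.098 ]
 red 238 [ 0.5324 -0.0795  0.0786]
jar unseen
(array([133.8,   2.9, 160. ]), array([-1.000e-04,  7.286e-01, -4.000e-04]))
```

J1 is back within 0.2 mm and 0.1° of where it stood. Next is J2.

Emit:
play_rows(series=[[[6, 0, 7], [0, 0.04, 0], 91], [[20, 0, 24], [0, 0.12, 0], 91], [[39, 0, 47], [0, 0.22, 0], 91], [[60, 0, 72], [0, 0.33, 0], 91], [[81, 1, 97], [0, 0.44, 0], 91], [[100, 1, 120], [0, 0.55, 0], 91], [[117, 2, 140], [0, 0.64, 0], 91], [[128, 3, 153], [0, 0.7, 0], 91], [[133, 3, 159], [0, 0.728, 0], 91], [[134, 3, 160], [0, 0.729, 0], 91], [[134, 3, 160], [0, 0.729, 0], 91]])

```text
time: 10.22
tool_pos: [0.4698, -0.2932, 0.1542]
tool_rot: [-0.255, -2.092, 2.091]
force: [-0.3, 0.6, 0.7]
opening: 0.0908
```

```bash
python3 look.py w4; python3 - <<'E'
from plant import state
from lib import *
s=state(); print(rel(s,[.4703,-.2933,.0435],np.pi-np.radians(13.97)))
E
```

```text
10.2167 [ 0.4698 -0.2932  0.1542] [-0.34  0.62  0.69] [ 0.025 -0.013  0.004  0.004  0.001 -0.005]
table 0.0005201454139583117
jar 2272 ((516.8219604492188, -111.3138427734375), (28.550565719604492, 59.01618957519531), 83.72521209716797) [0.07   0.0776 0.0969]
 cap 371 ((511.706787109375, -105.74774169921875), 13.688288688659668) [ 0.5098 -0.1083  0.0952]
jar 4266 ((471.1204833984375, -293.14154052734375), (53.91614532470703, 52.38809585571289), 75.82405853271484) [0.0746 0.097  0.0988]
 cap 2476 ((470.03668212890625, -292.9127197265625), 21.935924530029297) [ 0.4716 -0.2933  0.098 ]
 red 268 [ 0.4899 -0.2979  0.0786]
(array([ -0.6, 110.9,   0.7]), array([0.0007, 0.001 , 0.001 ]))
```

View pics/w4.png

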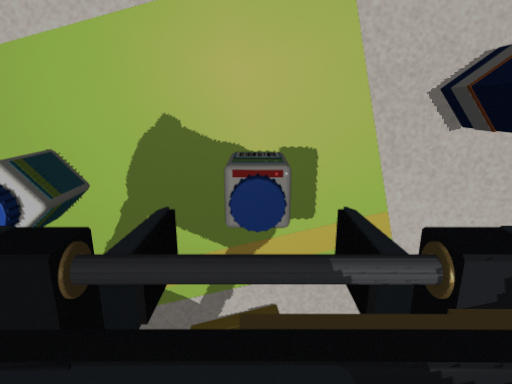

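J2 is centred at (258,200), aligned, with its barcode at (258,156). I'll go down and grip it.

Emit:
play_rows(series=[[[-1, 10, 0], [0, 0, 0], 91], [[-1, 30, 0], [0, 0, 0], 91], [[-1, 54, 0], [0, 0, 0], 91], [[-1, 78, 0], [0, 0, 0], 91], [[-1, 96, 0], [0, 0, 0], 91], [[-1, 106, 0], [0, 0, 0], 91], [[-1, 111, 0], [0, 0, 0], 91], [[-1, 111, 0], [0, 0, 0], 91], [[-1, 111, 0], [0, 0, 0], 50], [[-1, 111, 0], [0, 0, 0], 50], [[-1, 111, 0], [0, 0, 0], 50], [[-1, 111, 0], [0, 0, 0], 50]], squeeze=20)

```text
time: 11.27
tool_pos: [0.4715, -0.2939, 0.0447]
tool_rot: [-0.258, -2.091, 2.093]
force: [0.1, -0.1, -0.3]
opening: 0.067
```

Emit:
play_rows(series=[[[0, 0, 0], [0, 0, 0], 48], [[0, 0, 0], [0, 0, 0], 48], [[0, 0, 0], [0, 0, 0], 48], [[0, 0, 0], [0, 0, 0], 48], [[0, 0, 0], [0, 0, 0], 48], [[0, 0, 0], [0, 0, 0], 48]], squeeze=25)

```text
time: 11.77
tool_pos: [0.4713, -0.2938, 0.0442]
tool_rot: [-0.257, -2.091, 2.092]
force: [-1.3, -0.5, 7.0]
opening: 0.0537
```

Emit:
play_rows(series=[[[0, -3, 0], [0, 0, 0], 48], [[0, -10, 0], [0, 0, 0], 48], [[0, -22, 0], [0, 0, 0], 48], [[0, -36, 0], [0, 0, 0], 48], [[0, -49, 0], [0, 0, 0], 48], [[0, -57, 0], [0, 0, 0], 48], [[0, -60, 0], [0, 0, 0], 48], [[0, -60, 0], [0, 0, 0], 48], [[0, -60, 0], [0, 0, 0], 48], [[0, -60, 0], [0, 0, 0], 48]])

```text
time: 12.6
tool_pos: [0.4708, -0.2934, 0.1033]
tool_rot: [-0.256, -2.092, 2.091]
force: [0.7, -0.7, -2.2]
opening: 0.0539
```

```bash
python3 weigh.py g2 24
```

```text
13.8 [ 0.4712 -0.2937  0.1039] 0.05405176050971377 [-0.6649  0.5304  1.6423 -0.      0.9689  1.1501]
[-6.6000e-02 -8.3000e-02 -2.2890e+00 -3.0000e-02  1.5300e-01  0.0000e+00
 -8.2617e+01 -2.8844e+01  5.2000e-02 -5.1000e-02]
[0.103 0.089 0.081 0.006 0.008 0.006 0.03  0.007 0.    0.   ]
```

View pics/g2.png

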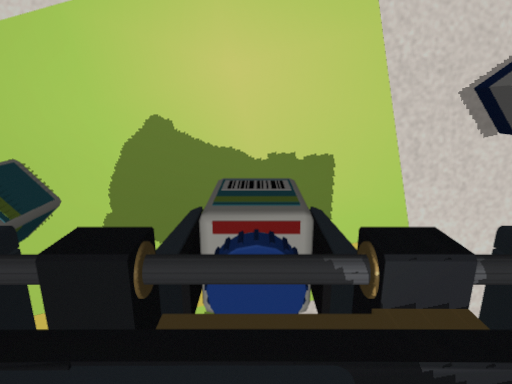

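J2 is in the grip, upright, and its force reads -2.29 N (about 233 g) against -1.03 N, so J2 is the heavier jar. I'll carry it towards the reader at a safe height and look from a standoff.

```bash
python3 - <<'E'
from plant import state
from lib import *
s=state(); print(rel(s,[.4712,-.2937,.21],np.pi-np.radians(13.97)));print(rel(s,[.49,.096,.21],np.pi+np.radians(22)))
E
```

```text
(array([  -0. , -106.1,    0. ]), array([-0.    , -0.0004, -0.    ]))
(array([  75.9, -106.1, -382.7]), array([-1.000e-04, -6.282e-01,  0.000e+00]))
```

Emit:
play_rows(series=[[[0, -4, 0], [0, 0, 0], 48], [[0, -14, 0], [0, 0, 0], 48], [[0, -30, 0], [0, 0, 0], 48], [[0, -50, -2], [0, 0, 0], 48], [[2, -70, -8], [0, -0.01, 0], 48], [[4, -87, -20], [0, -0.03, 0], 48], [[8, -98, -38], [0, -0.06, 0], 48], [[12, -104, -60], [0, -0.1, 0], 48], [[17, -106, -86], [0, -0.14, 0], 48], [[23, -106, -114], [0, -0.19, 0], 48], [[28, -106, -143], [0, -0.235, 0], 48], [[34, -106, -172], [0, -0.28, 0], 48]])

```text
time: 14.8
tool_pos: [0.4798, -0.1174, 0.211]
tool_rot: [-0.04, 2.201, -2.202]
force: [1.0, 0.2, -1.5]
opening: 0.054
```

```bash
python3 - <<'E'
from plant import state
from lib import *
s=state(); print(s["tool_pos"]);print(rel(s,[.49,.096,.21],np.pi+np.radians(22)))
E
```

```text
[ 0.47979111 -0.11738723  0.21097677]
(array([ -18.2,    0.9, -212.9]), array([-0.0006, -0.3464, -0.001 ]))
```

Emit:
play_rows(series=[[[-2, 0, -27], [0, -0.045, 0], 48], [[-4, 0, -56], [0, -0.09, 0], 48], [[-7, 0, -86], [0, -0.14, 0], 48], [[-10, 0, -116], [0, -0.19, 0], 48], [[-12, 0, -145], [0, -0.235, 0], 48], [[-14, 0, -170], [0, -0.275, 0], 48], [[-16, 0, -190], [0, -0.31, 0], 48], [[-17, 0, -204], [0, -0.335, 0], 48], [[-18, 0, -211], [0, -0.345, 0], 48], [[-18, 0, -213], [0, -0.346, 0], 48], [[-18, 0, -213], [0, -0.346, 0], 48], [[-18, 0, -213], [0, -0.346, 0], 48]])

```text
time: 15.8
tool_pos: [0.4901, 0.0943, 0.2102]
tool_rot: [-0.388, 2.013, -2.013]
force: [0.2, -0.1, -1.4]
opening: 0.0539
```

```bash
cat > rd.py <<'E'
from plant import state,capture
from lib import *
import sys
n=sys.argv[1]
s=state(); c=capture("wrist"); T=toolT(s)@c["hand_eye"]; pickle.dump((s,c),open(f"{n}.pkl","wb"))
cv2.imwrite(f"pics/{n}.png",c["color"]); print(s["time"],s["tool_pos"].round(4),s["tool_rot"].round(4),s["force"].round(2))
P=cloud(c,T); x,y,z=P[...,0],P[...,1],P[...,2]
m=(z>.157)&(z<.172)&(x>.6)&(x<.85)&(y>.08)&(y<.3)
print("headtop",m.sum(),cv2.minAreaRect((P[m][:,:2]*1000).astype(np.float32)),np.median(z[m]))
m=(z>.08)&(z<.15)&(x>.62)&(x<.75)&(y>.1)&(y<.26); print("front pts",m.sum())
if m.sum()>30:
    q=P[m][:,:2]; 
    l=cv2.fitLine((q*1000).astype(np.float32),cv2.DIST_HUBER,0,.01,.01).ravel(); print("line",l, "normal yaw",np.degrees(np.arctan2(l[0],-l[1])))
E
python3 rd.py r1
```

```text
15.8 [0.4901 0.0943 0.2102] [-0.3878  2.0127 -2.0132] [ 0.23 -0.15 -1.41]
headtop 0 ((0.0, 0.0), (0.0, 0.0), 0.0) nan
front pts 0
  return _methods._mean(a, axis=axis, dtype=dtype,
  ret = ret.dtype.type(ret / rcount)
```

View pics/r1.png

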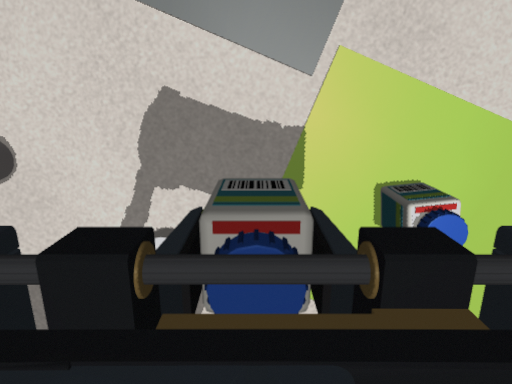

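The reader isn't in view yet; only J1 at (430,215) and the grey mat are. I'll move forward and up so the camera sees the front edge of the head.

Emit:
play_rows(series=[[[-3, -3, 0], [0, 0, 0], 48], [[-10, -10, 0], [0, 0, 0], 48], [[-22, -22, 0], [0, 0, 0], 48], [[-38, -38, 0], [0, 0, 0], 48], [[-54, -54, 0], [0, 0, 0], 48], [[-68, -68, 0], [0, 0, 0], 48], [[-78, -76, 0], [0, 0, 0], 48], [[-83, -80, 0], [0, 0, 0], 48], [[-83, -80, 0], [0, 0, 0], 48], [[-83, -80, 0], [0, 0, 0], 48]])

```text
time: 16.68
tool_pos: [0.5668, 0.1255, 0.2894]
tool_rot: [-0.389, 2.013, -2.013]
force: [-0.7, 0.0, -3.4]
opening: 0.0541
```

```bash
python3 rd.py r2; python3 - <<'E'
from plant import capture
from lib import *
c=capture("top"); cv2.imwrite("pics/top2.png",cv2.resize(c["color"][90:220,120:340],None,fx=3.5,fy=3.5)); pickle.dump(c,open("top2.pkl","wb"))
c=capture("scene"); cv2.imwrite("pics/scene2.png",cv2.resize(c["color"][100:340,150:350],None,fx=2.5,fy=2.5)); pickle.dump(c,open("scene2.pkl","wb"))
E
```

```text
16.6833 [0.5668 0.1255 0.2894] [-0.3895  2.013  -2.0131] [-0.74  0.05 -3.39]
headtop 3754 ((697.4058227539062, 182.76235961914062), (28.72934341430664, 84.37535095214844), 22.05321502685547) 0.16468437554617968
front pts 998
line [ 3.7272722e-01 -9.2794096e-01  6.8479523e+02  1.7342183e+02] normal yaw 21.88391
```

View pics/r2.png

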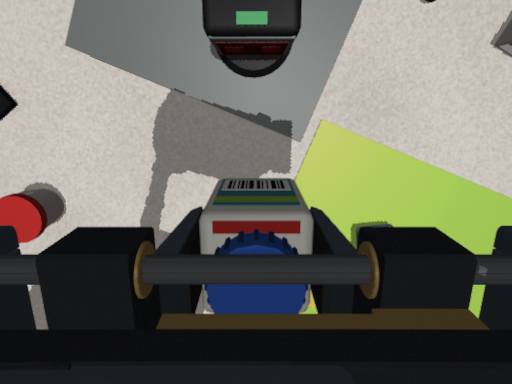

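View pics/scene2.png

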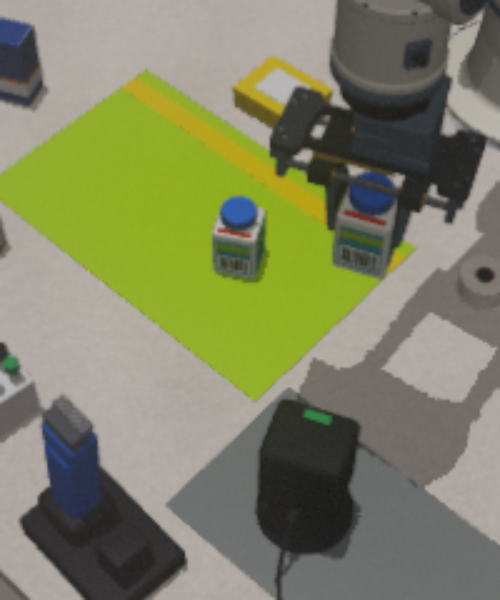

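The wrist view shows the reader's head top with the green mark at (252,17) and the window face just below it at (253,46). Depth gives yaw 22.0°, and the window plane and centre line fix the goal TCP at about (0.567,0.130,0.128).

```bash
python3 - <<'E'
from plant import state
from lib import *
s=state(); print(rel(s,[.5667,.1297,.128],np.pi+np.radians(22)))
E
```

```text
(array([ -2.1, 161.3,  -3.7]), array([ 0.0003, -0.0024,  0.0014]))
```

Emit:
play_rows(series=[[[0, 4, -1], [0, 0, 0], 48], [[-1, 14, -2], [0, 0, 0], 48], [[-1, 30, -3], [0, 0, 0], 48], [[-2, 52, -3.7], [0, -0.002, 0], 48], [[-2, 76, -3.7], [0, -0.002, 0], 48], [[-2, 100, -3.7], [0, -0.002, 0], 48], [[-2, 122, -3.7], [0, -0.002, 0], 48], [[-2, 140, -3.7], [0, -0.002, 0], 48], [[-2, 152, -3.7], [0, -0.002, 0], 48], [[-2, 159, -3.7], [0, -0.002, 0], 48], [[-2, 161, -3.7], [0, -0.002, 0], 48], [[-2, 161, -3.7], [0, -0.002, 0], 48]])

```text
time: 17.83
tool_pos: [0.5673, 0.1301, 0.1285]
tool_rot: [-0.392, 2.012, -2.011]
force: [-0.6, 0.5, -2.0]
opening: 0.0538
```

Emit:
play_rows(series=[[[0, 0, 0], [0, 0, 0], 48], [[0, 0, 0], [0, 0, 0], 48], [[0, 0, 0], [0, 0, 0], 48], [[0, 0, 0], [0, 0, 0], 48]])

```text
time: 18.17
tool_pos: [0.5679, 0.1301, 0.1295]
tool_rot: [-0.39, 2.011, -2.011]
force: [-0.1, 0.0, -1.9]
opening: 0.054
```

```bash
python3 - <<'E'
from plant import state,capture
from lib import *
s=state(); c=capture("wrist"); T=toolT(s)@c["hand_eye"]; cv2.imwrite("pics/f1.png",c["color"])
print(s["time"],s["tool_pos"].round(4),s["force"].round(2),s["qd"].round(3),s["opening"]); print(rel(s,[.5667,.1297,.128],np.pi+np.radians(22)))
P=cloud(c,T); 
th=np.radians(22);n=np.array([np.cos(th),np.sin(th)]);t=np.array([-n[1],n[0]])
N=P[...,:2]@n;L=P[...,:2]@t;z=P[...,2]
near=(abs(L+.092)<.035)&(N>.53)&(N<.62)
m=near&(z>.08)&(z<.155); print("front face pts",m.sum())
top=near&(z>.15)&(z<.167); print("shoulder",top.sum(), N[top].min(),N[top].max(),L[top].min(),L[top].max(),np.median(z[top]))
f=near&(z>.1)&(z<.15)&(N>.59); print("face",f.sum(),np.median(N[f]),L[f].min(),L[f].max())
if f.sum()>20:
    l=cv2.fitLine((P[f][:,:2]*1000).astype(np.float32),cv2.DIST_HUBER,0,.01,.01).ravel(); print("jar yaw",np.degrees(np.arctan2(l[0],-l[1])), l)
    A=np.c_[N[f],L[f],np.ones(f.sum())]; A=np.c_[z[f],L[f],np.ones(f.sum())]; print("N = a z + b L + c:",np.linalg.lstsq(A,N[f],rcond=None)[0].round(4))
g=cv2.cvtColor(c["color"],cv2.COLOR_BGR2GRAY); 
b=f&(g<60); print("dark bars",b.sum(),[np.percentile(v[b],[2,50,98]).round(4) for v in (L,z)] if b.sum() else "")
for nm in ("scene","top"):
    d=capture(nm); cv2.imwrite(f"pics/{nm}3.png",cv2.resize(d["color"][130:340,180:340] if nm=="scene" else d["color"][90:220,120:340],None,fx=2.8,fy=2.8)); pickle.dump(d,open(nm+"3.pkl","wb"))
E
```

```text
18.1667 [0.5679 0.1301 0.1295] [-0.15  0.05 -1.85] [ 0.001  0.004  0.003  0.    -0.001 -0.001] 0.05403972494902272
(array([ 1.3,  1.5, -0.1]), array([-0.0003, -0.0002, -0.0009]))
front face pts 3041
shoulder 5122 0.5484705226434768 0.60223383939719 -0.1269761103507969 -0.057008098417644426 0.16239237866540054
face 2365 0.6018626366692972 -0.1269967399692994 -0.05702805949857851
jar yaw 22.317488 [ 3.7973857e-01 -9.2509383e-01  5.9373187e+02  1.3730328e+02]
N = a z + b L + c: [-0.0664  0.008   0.6101]
dark bars 1085 [array([-0.125 , -0.0913, -0.0582]), array([0.103 , 0.1333, 0.1497])]
```

View pics/f1.png

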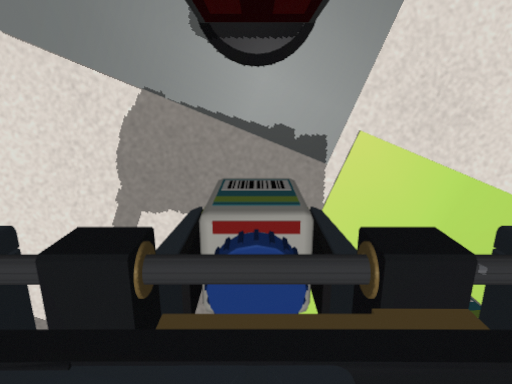

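View pics/scene3.png

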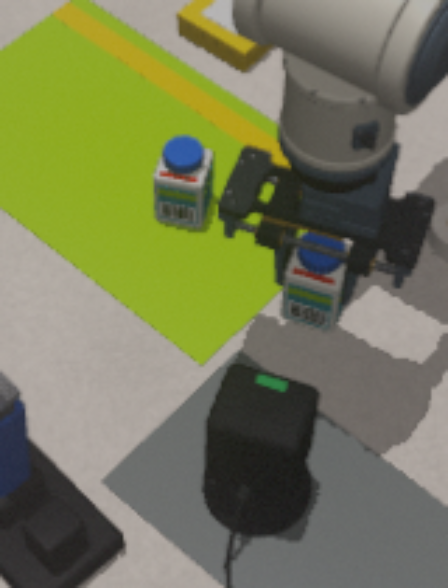

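View pics/top3.png

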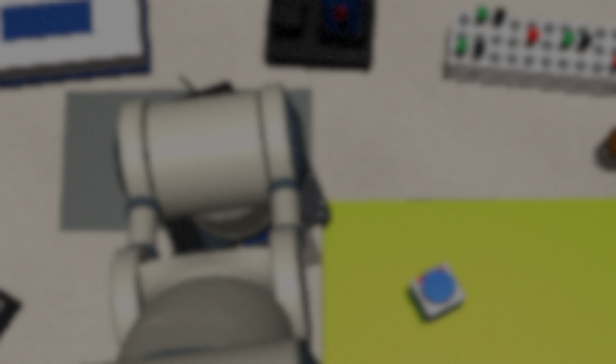

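```bash
cat > tilt.py <<'E'
from lib import *
import sys
def tilt(s,c,jar,yaw,base,tag):
    T=toolT(s)@c["hand_eye"]; P=cloud(c,T); n=np.array([np.cos(yaw),np.sin(yaw)]);t=np.array([-n[1],n[0]])
    N=(P[...,:2]-jar)@n; L=(P[...,:2]-jar)@t; z=P[...,2]-base
    hsv=cv2.cvtColor(c["color"],cv2.COLOR_BGR2HSV); blue=(hsv[...,0]>98)&(hsv[...,0]<125)&(hsv[...,1]>130)
    for nm,m,dep in (("cap",blue&(np.hypot(N,L)<.019)&(abs(z-.098)<.006),"z"),("shoulder",(~blue)&(abs(L)<.022)&(N>.016)&(N<.0255)&(abs(z-.078)<.006),"z"),("face",(abs(L)<.02)&(N>.02)&(N<.035)&(z<.066)&(z>.02),"N")):
        if m.sum()<20: print(tag,nm,"few",m.sum());continue
        A=np.c_[(N if dep=="z" else z)[m],L[m],np.ones(m.sum())]; b=(z if dep=="z" else N)[m]
        print(tag,nm,m.sum(),np.linalg.lstsq(A,b,rcond=None)[0].round(4),"median",np.median(b).round(4))
if __name__=="__main__":
    s,c=pickle.load(open("w4.pkl","rb")); tilt(s,c,np.array([.4703,-.2932]),np.radians(-14),0,"ontable")
    from plant import state,capture
    s=state();c=capture("wrist"); pickle.dump((s,c),open("f2.pkl","wb"))
    th=np.radians(22); tilt(s,c,s["tool_pos"][:2]-.0008*np.array([np.cos(th),np.sin(th)]),th,s["tool_pos"][2]-.0442,"held")
    s,c=pickle.load(open("r2.pkl","rb")); tilt(s,c,s["tool_pos"][:2]-.0008*np.array([np.cos(th),np.sin(th)]),th,s["tool_pos"][2]-.0442,"held r2")
    s,c=pickle.load(open("r1.pkl","rb")); tilt(s,c,s["tool_pos"][:2]-.0008*np.array([np.cos(th),np.sin(th)]),th,s["tool_pos"][2]-.0442,"held r1")
E
python3 tilt.py
```

```text
ontable cap 1960 [-0.0038  0.001   0.098 ] median 0.098
ontable shoulder 606 [-0.2326 -0.002   0.083 ] median 0.0781
ontable face 413 [-0.0095  0.0006  0.0277] median 0.0273
held cap 2701 [-0.0043 -0.0006  0.0981] median 0.0981
held shoulder 1890 [-0.2162  0.0013  0.0826] median 0.0781
held face 1669 [-0.0092 -0.0004  0.0279] median 0.0275
held r2 cap 2689 [-0.0004  0.0008  0.0981] median 0.0981
held r2 shoulder 1861 [-0.2006  0.0017  0.0823] median 0.0781
held r2 face 1687 [-0.008   0.0022  0.0278] median 0.0275
held r1 cap 2704 [-0.0035 -0.0007  0.0981] median 0.0981
held r1 shoulder 1878 [-0.2145  0.001   0.0826] median 0.0781
held r1 face 1666 [-0.0089  0.0027  0.0279] median 0.0274
```

The held jar is as upright as it stood on the table, with slopes equal within 0.3° and no slip. The barcode is about 98 mm from the window, 0.1 mm off centre and 1 mm high. A last check of the bystanders, then I'll hand in.

```bash
python3 - <<'E'
from lib import *
from plant import state,capture,ctrl
a=pickle.load(open("scene0.pkl","rb"));b=pickle.load(open("scene3.pkl","rb"))
A=cloud(a);B=cloud(b)
for nm,x,y,h in [("J1",.5138,-.0888,.098),("carton",.495,-.515,.112),("amber",.683,-.328,.105),("cup",.38,.382,.065),("roll",.344,.156,.03),("box",.273,-.23,.036)]:
    r=[]
    for P in (A,B):
        m=(abs(P[...,0]-x)<.07)&(abs(P[...,1]-y)<.07)&(P[...,2]>.015)&(P[...,2]<h+.015); r.append(np.r_[m.sum(),np.median(P[m],axis=0).round(4)])
    print(nm,*r)
s=state(); print(s["time"],s["tool_pos"].round(4),abs(s["qd"]).max().round(4),s["opening"])
ctrl.hand_in()
E
```

```text
J1 [ 5.360e+02  5.292e-01 -8.000e-02  7.350e-02] [ 5.340e+02  5.293e-01 -8.000e-02  7.300e-02]
carton [ 6.63e+02  5.16e-01 -5.09e-01  8.04e-02] [ 6.580e+02  5.158e-01 -5.094e-01  8.030e-02]
amber [ 3.620e+02  7.171e-01 -3.272e-01  6.410e-02] [ 3.660e+02  7.171e-01 -3.274e-01  6.390e-02]
cup [5.430e+02 3.952e-01 3.895e-01 6.170e-02] [5.450e+02 3.954e-01 3.891e-01 6.180e-02]
roll [3.06e+02 3.55e-01 1.58e-01 2.77e-02] [3.060e+02 3.548e-01 1.583e-01 2.780e-02]
box [ 6.880e+02  2.842e-01 -2.243e-01  3.420e-02] [ 4.230e+02  3.025e-01 -2.457e-01  3.330e-02]
18.3667 [0.5677 0.13   0.1291] 0.0023 0.053900018790591885
the job is handed in; nothing more can be done
```

I lifted both jars to weigh them. The left-hand jar on the mat (nearer the reader) read 1.03 ± 0.11 N, about 105 g. The right-hand one read 2.29 ± 0.08 N, about 233 g. I stood the lighter jar back within about 0.2 mm and 0.1° of where it was, and handed in at 18.4 s holding the heavier one in front of the reader's window.

**Final pose:** the barcode is about 98 mm from the window and square to it within about 0.5°. It is centred sideways and about 1 mm high. The jar's tilt matches how it stood on the table, with no slip in the grip and the arm at rest.

**Rest of the scene:** the lighter jar, carton, amber bottle, cup and label roll all measured unchanged.

**Checks that disagreed:**
- **Slide box:** in the last scene-camera check its measured points shifted. The arm was covering part of it in that view, and nothing went near it, so I put it down to that and did not check further.
- **Tilt:** a first rough fit of the held jar's face suggested about 4°. That fit included the bevelled edge, and leaving it out brought the tilt back to the on-table value.
- **Reader position:** the three cameras differed by 2–5 mm; I used the wrist camera's value.

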